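Fill a slide-cabinet drawer below its rim and check it with a rule

ROBOT

A 6-joint arm with a two-finger parallel gripper is mounted at the origin on the work surface. World frame = base frame: x ahead of the robot, y to its left, z up, the work surface at z = 0. Lengths are in m, angles in degrees, forces in N, time in s.
With the tool pointing down it reaches from about 0.35 to 0.875 m from the base axis. Payload 4.2 kg.
Tool frame: the origin (TCP) lies at the very end of the fingers, on their centre line; the grasp point (between the pads) lies 19 mm behind it (r.grip_point_offset is the distance from the TCP to the grasp point, in m); z points along the fingers, y is the line along which they close (so a half turn about z gives the same grasp; the last joint's range is limited). The gripper opens to 87 mm and grips with 3 to 60 N. Pads are 19 mm wide; open, the fingers measure 117 mm over their backs; the gripper's body (75 mm by 190 mm) begins 51 mm behind the grasp point.
Start: joints at [83.629, 22.042, 0.453, 0, -68.411, -14.817], TCP at [0.226, 0.583, 0.223] pointing down, gripper open.
Joint ranges: [-179.83, 179.83], [-69.29, 118.12], [-61.27, 80.66], [-181.25, 117.63], [-171.15, -9.14], [-177.46, 177.46]. Speed limits (degrees/s): [159.86, 159.86, 180, 180, 180, 180].

INTERFACE

Orientations are given as a 3x3 rotation matrix whose columns are the frame's x, y, z axes.
In Python, from station import r, cams gives the robot as it stands. The module is installed in compiled form; this text tells all that it offers.
- The arm moves only by the shell command python3 -m handwheel 'ROWS'. ROWS is JSON, a list that holds one entry, the list of rows, each a list of 7 numbers: the turn, a rotation vector about the tool's x, y, z in units of 6 degrees (1.0 is 6 degrees), then the shift along the tool's x, y, z in m, then the finger opening in m, from 0 to 0.087. In form: [[[ax, ay, az, x, y, z, jaw], ...]]. A call has 1 to 12 rows; each row shifts and turns the commanded pose from where the row before left it, along the tool's axes as they then stand; what a row does not reach is not made up. A row lasts 1/10 s, in which the tool goes at most 50 mm and 8.59 degrees, less where a joint would pass 70% of its speed; a pose out of reach is approached as far as the arm can. A call with a gripper value outside its range is refused whole. The fingers move at their own pace and stop on an object; the grip force is fixed at half the most. Time passes only in rows, so rows that do not move let the fingers close. It gives the time, the measured TCP pose, the force, the opening and the grip force at its end, in the units of the state.
- r.sense(): the state, without advancing time (a new reading comes with each control period).
- cams.capture(name): name is "scene" or "top" or "wrist"; returns the picture (384x512x3 uint8, red, green, blue); there is no depth.
- cams.get_calibration(name): a dict with "camera_matrix" (3x3 intrinsics, pixels), "rvec" (rotation vector, rad) and "tvec" (3), from world to camera coordinates, as OpenCV has them; the wrist camera has in their place "T_tool_cam" (4x4, takes a point from camera to tool coordinates, whose origin is the TCP and whose axes are the flange's). Camera axes: x right, y down, z forward; pixel columns grow to the right and rows downward; lengths in m; the calibration is good to about 2 mm. A picture is of the moment at which its call begins: read the wrist's pose just before it. get_calibration takes no time and is no camera call.
- r.finish_job(): hands the job in; it is judged then, once.
The state is a dict: "time_s": time; "joints": joint angles; "joint_velocities": joint speeds; "effort": joint torques, N m; "tcp_pos": TCP position; "ee_rot": TCP orientation; "wrist_force": force on the tool from outside, world axes, zero at the start; "moment": the same for the moment, N m; "gripper_width": opening from 0.0 (shut) to 1.0 (fully open); "gripper_force": force on a finger pad.
Only numpy, scipy, OpenCV 4.12 (cv2) and the standard library are available. Lean on these libraries where they do the work, as an engineer would, in place of code of your own. Each camera call takes 0.05 s, during which the arm holds its last target. There are 200 camera calls.

TASK

File the blue and the orange slide box from the sloping stand in the drawer box so that it is full and every box in it lies flat, with nothing standing above the rim. Then check it by touch: lay the rule flat across the rims at the front (the end with the pull) and slide it along, resting on the rims, all the way to the back end, and afterwards lay the rule flat on the bench again. Leave the other things on the bench where they are.

Things in the scene. Friction and masses are not known exactly. Their poses are not given: they have to be found in the camera images.
- drawer: Grey steel drawer box out of a slide cabinet, open on top, standing on the bench; heavy, it does not move. Outside 102 mm (its x) x 220 mm (its y) x 46 mm high, walls and floor 4 mm. Origin: centre of its underside, on the bench; z up. The front, with a 5 mm steel plate and a bow pull that reaches 32 mm out at 22 mm height, is its +y end; the back is its -y end
- drawer_rim (a point): Centre of the drawer's mouth at the height of its rim, 46 mm above the bench; axes as the drawer's. Four partitions, 3 mm thick, their tops 14 mm below the rim, make five bays in a row along y, each 94 mm (x) by 40 mm (y) and 42 mm deep. A box lies in a bay lengthwise along x, about 3 mm free on each long side and 5 mm at each end. A bay holds one thick box or two thin ones stacked, either way 4 mm below the rim
- bay1 (a point): Centre of the floor of bay 1 (4 mm above the bench; bay 1 next to the drawer's front, bay 5 at its back, 43 mm apart); axes as the drawer's
- bay2 (a point): Centre of the floor of bay 2 (4 mm above the bench; bay 1 next to the drawer's front, bay 5 at its back, 43 mm apart); axes as the drawer's
- bay3 (a point): Centre of the floor of bay 3 (4 mm above the bench; bay 1 next to the drawer's front, bay 5 at its back, 43 mm apart); axes as the drawer's
- bay4 (a point): Centre of the floor of bay 4 (4 mm above the bench; bay 1 next to the drawer's front, bay 5 at its back, 43 mm apart); axes as the drawer's
- bay5 (a point): Centre of the floor of bay 5 (4 mm above the bench; bay 1 next to the drawer's front, bay 5 at its back, 43 mm apart); axes as the drawer's
- thick_mid (a point): The BLUE thick slide box to be filed, at the start lying on the sloping stand. Moulded plastic slide box, 84 mm long (its own x) x 34 mm wide (its own y) x 38 mm thick (its own z), square-edged. This point is its centre, half-way up. About 110 g
- thin_mid (a point): The ORANGE thin slide box to be filed, at the start lying on the sloping stand. Moulded plastic slide box, 84 mm long (its own x) x 34 mm wide (its own y) x 19 mm thick (its own z), square-edged. This point is its centre, half-way up. About 60 g
- low_mid (a point): The WHITE thin slide box already in the drawer, lying alone on the floor of one bay. Moulded plastic slide box, 84 mm long (its own x) x 34 mm wide (its own y) x 19 mm thick (its own z), square-edged. This point is its centre, half-way up.
- packed_a_mid (a point): A thick slide box already filed in a bay (green). Moulded plastic slide box, 84 mm long (its own x) x 34 mm wide (its own y) x 38 mm thick (its own z), square-edged. This point is its centre, half-way up.
- packed_b_mid (a point): A thick slide box already filed in a bay (yellow). Moulded plastic slide box, 84 mm long (its own x) x 34 mm wide (its own y) x 38 mm thick (its own z), square-edged. This point is its centre, half-way up.
- packed_c_mid (a point): A thick slide box already filed in a bay (red). Moulded plastic slide box, 84 mm long (its own x) x 34 mm wide (its own y) x 38 mm thick (its own z), square-edged. This point is its centre, half-way up.
- stand: White sloping bench stand, fixed, 210 mm wide (its y). Its plate rises at 30 degrees towards its +x, from 30 mm above the bench; an 11 mm lip stops the boxes at the low edge. The two boxes to be filed lie flat on it, lengthwise up the slope, about 100 mm apart, a 5 mm rib between them; their own z leans 30 degrees from vertical towards the stand's -x. Origin: centre of the foot, on the bench
- rule_mid (a point): Aluminium cutting rule lying flat on the bench: blade 200 mm (its x) x 38 mm (its y) x 4 mm, with a black grip bar 120 mm long (x), 12 mm wide (y) and 22 mm tall along the middle of the blade, 26 mm high in all; 130 g. This point is its centre, in the grip bar, 14 mm above the underside of the blade
- rule: The same aluminium rule; origin at the centre of the underside of its blade
- vial_a: Clear glass vial with white cap, 22 mm dia, 48 mm tall, standing; leave it alone
- vial_b: Amber vial with black cap, 22 mm dia, 48 mm tall, standing; leave it alone
- beaker: Glass beaker, 60 mm dia, 75 mm tall; leave it alone
- bottle: Amber glass jar, 62 mm dia, 115 mm tall; leave it alone
- calculator: Pocket calculator lying flat, 150 x 78 x 14 mm; leave it alone
- pipette: Yellow pipette lying on the bench, 265 mm long (its x), 28 mm high; leave it alone
Mind the look-alikes: they are no part of the job. What is shaped like the part that bears thin_mid but green is not meant.

How it is judged:
By the outcome, as a careful person would: the job done as asked, in the order asked, and still so for the second after the job is handed in, with the robot touching nothing.
It also fails if it takes over 72 s, if anything falls off the work surface, if the arm or the gripper's body presses on something with over 40 N, if the wrist force passes 120 N, or if a joint passes its speed limit or range.

## Working session

There is one attempt and no reset: what is moved stays moved. The work goes in short steps, Python scripts to look and compute and a shell command to move; the robot and the scene stay as the last step left them, time stands still between calls to the robot, and variables do not carry over. Pictures are saved under pics/ and viewed, at most 10 in all, crops included, and the job is handed in when it is done.

```bash
mkdir -p pics
python3 - <<'E'
from station import r,cams
import cv2
s=r.sense();print(s)
for n in("scene","top"):
    im=cams.capture(n);cv2.imwrite(f"pics/{n}0.png",cv2.resize(im[:,:,::-1],(800,600),interpolation=cv2.INTER_CUBIC));print(n,cams.get_calibration(n))
print(cams.get_calibration("wrist"))
E
```

```text
{'time_s': 0.0, 'joints': array([ 8.36276222e+01,  2.20903657e+01,  3.80679274e-01, -2.79341061e-02,
       -6.84097699e+01, -1.48171882e+01]), 'joint_velocities': array([ 0.01252347,  0.09231047, -0.01842893,  0.03657314,  0.01724416,
        0.04296271]), 'effort': array([ 5.03894753e-04, -3.90667105e+01,  1.87406695e+01,  4.21999902e+00,
        1.08646351e-02, -2.01755561e-04]), 'tcp_pos': array([0.22567416, 0.58220466, 0.22147263]), 'ee_rot': array([[ 9.32324643e-01, -3.61621758e-01, -6.81933533e-04],
       [-3.61622388e-01, -9.32322456e-01, -2.02166686e-03],
       [ 9.52967783e-05,  2.13145227e-03, -9.99997724e-01]]), 'wrist_force': array([-0.62946965,  0.24717819,  0.36053499]), 'moment': array([ 0.0375976 , -0.00424894,  0.03189072]), 'gripper_force': 0.0, 'gripper_width': 1.0007299108785424}
scene {'camera_matrix': array([[459.25475791,   0.        , 255.75876068],
       [  0.        , 459.25475791, 191.16061028],
       [  0.        ,   0.        ,   1.        ]]), 'rvec': array([ 1.78435894,  1.38994424, -0.77691471]), 'tvec': array([-0.14379785, -0.22111843,  1.60298134])}
top {'camera_matrix': array([[392.19203637,   0.        , 260.30405663],
       [  0.        , 392.19203637, 187.41041094],
       [  0.        ,   0.        ,   1.        ]]), 'rvec': array([ 2.112285  , -2.15066768,  0.23390283]), 'tvec': array([0.00383471, 0.54255768, 0.93245508])}
{'camera_matrix': array([[276.22070969,   0.        , 258.20140067],
       [  0.        , 276.22070969, 192.76045257],
       [  0.        ,   0.        ,   1.        ]]), 'T_tool_cam': array([[ 2.23910901e-04, -9.56230510e-01, -2.92614356e-01,
         8.04800674e-02],
       [ 9.99999461e-01, -8.25137424e-05,  1.03485332e-03,
         4.30944623e-04],
       [-1.01370303e-03, -2.92614430e-01,  9.56229976e-01,
        -1.61983857e-01],
       [ 0.00000000e+00,  0.00000000e+00,  0.00000000e+00,
         1.00000000e+00]])}
```

View pics/scene0.png

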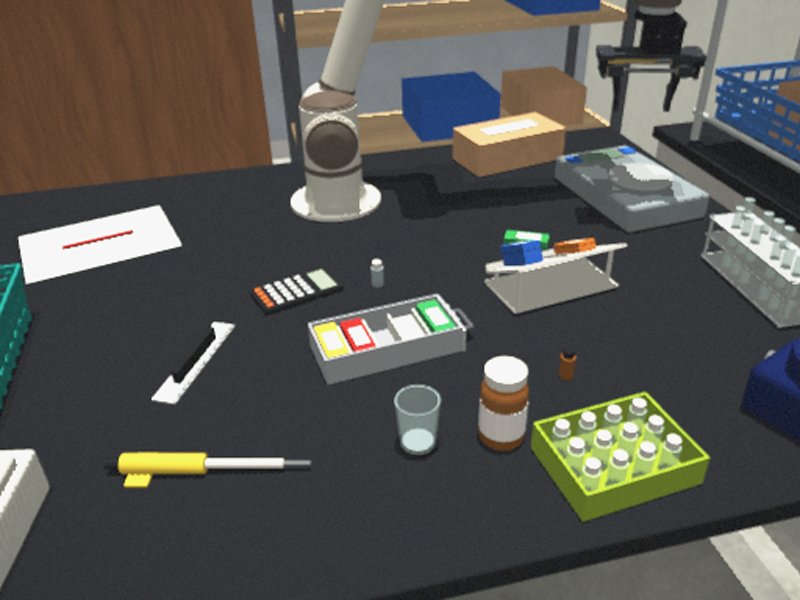

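View pics/top0.png

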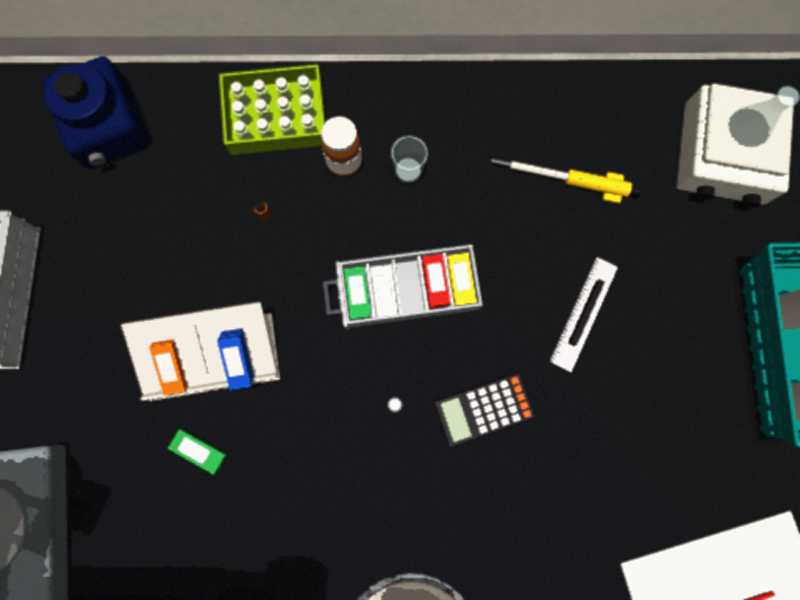

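The top view (800×600) shows bay 1 at the left with the green box, white in bay 2, bay 3 empty, then red and yellow. So orange goes on top of white in bay 2 and blue goes in bay 3. The drawer rim corners are at (337,262), (472,246), (482,306) and (345,326). The rule runs from (607,261) to (561,367). Orange is at about (168,368) and blue at about (235,360) on the stand.

```bash
cat > h.py <<'E'
from station import r,cams
import numpy as np,cv2
from scipy.spatial.transform import Rotation as R
def cam(n,s=None):
    c=cams.get_calibration(n);K=c["camera_matrix"]
    if n=="wrist":
        s=s or r.sense();T=np.eye(4);T[:3,:3]=s["ee_rot"];T[:3,3]=s["tcp_pos"];T=T@c["T_tool_cam"]
        return K,T[:3,:3],T[:3,3]
    M=cv2.Rodrigues(np.array(c["rvec"]))[0];return K,M.T,-M.T@c["tvec"]
def unproj(C,uv,z,sc=1.5625):
    K,M,o=C;uv=np.atleast_2d(uv)/sc
    d=np.c_[uv,np.ones(len(uv))]@np.linalg.inv(K).T@M.T
    return o+d*((z-o[2])/d[:,2])[:,None]
def proj(C,P,sc=1.5625):
    K,M,o=C;q=(np.atleast_2d(P)-o)@M@K.T;return q[:,:2]/q[:,2:]*sc
def delta(pos,rot,cp=None,cr=None):
    """print shift in current tool axes (do shift first), then turn units"""
    s=r.sense();cr=s["ee_rot"] if cr is None else cr;cp=s["tcp_pos"] if cp is None else cp
    print("t",round(s["time_s"],2),"shift",np.round(cr.T@(np.array(pos)-cp),4),"turn",np.round(R.from_matrix(cr.T@rot).as_rotvec(degrees=True)/6,3))
def down(yaw): # tool pointing down, tool y along angle yaw (deg)
    a=np.radians(yaw);y=np.array([np.cos(a),np.sin(a),0]);z=np.array([0,0,-1.]);return np.c_[np.cross(y,z),y,z]
E
python3 - <<'E'
from h import *
C=cam("top");np.set_printoptions(precision=4,suppress=True)
d=unproj(C,[(337,262),(472,246),(482,306),(345,326)],.046);print(d,d.mean(0))
print("yaw dr y", np.degrees(np.arctan2(*((d[0]+d[3]-d[1]-d[2])[[1,0]]))))
u=unproj(C,[(598,258),(617,264),(572,371),(551,363)],.004);print("rule",u,u.mean(0),np.degrees(np.arctan2(*(u[0]+u[1]-u[2]-u[3])[[1,0]])))
print("lip",unproj(C,[(142,400),(279,378)],.035))
print("blue,or",unproj(C,[(235,360)],.085),unproj(C,[(168,368)],.067))
print("vialA beaker calc",unproj(C,[(395,405),(408,172),(485,410),(175,455)],.02))
E
```

```text
[[ 0.5968  0.1065  0.046 ]
 [ 0.6207 -0.1152  0.046 ]
 [ 0.5202 -0.1274  0.046 ]
 [ 0.4914  0.0936  0.046 ]] [ 0.5573 -0.0106  0.046 ]
yaw dr y 96.7988761048777
rule [[ 0.6079 -0.3376  0.004 ]
 [ 0.5968 -0.3697  0.004 ]
 [ 0.4157 -0.2786  0.004 ]
 [ 0.4296 -0.2445  0.004 ]] [ 0.5125 -0.3076  0.004 ] -27.13823200581933
lip [[0.3814 0.4118 0.035 ]
 [0.4116 0.1989 0.035 ]]
blue,or [[0.4369 0.2565 0.085 ]] [[0.4281 0.3626 0.067 ]]
vialA beaker calc [[ 0.366   0.0157  0.02  ]
 [ 0.7616 -0.0134  0.02  ]
 [ 0.3552 -0.1287  0.02  ]
 [ 0.2959  0.3613  0.02  ]]
```

```bash
cat >> h.py <<'E'
def tilted(yawx,tilt=30): # tool for stand: tool x ~ up-slope at yaw yawx, tool z into plate
    a,t=np.radians(yawx),np.radians(tilt);f=np.array([np.cos(a),np.sin(a),0]);k=np.array([0,0,1.])
    x=f*np.cos(t)+k*np.sin(t);z=f*np.sin(t)-k*np.cos(t);return np.c_[x,np.cross(z,x),z]
E
python3 - <<'E'
from h import *
Q=tilted(8.1);p=np.array([.432,.31,.075])-.09*Q[:,2]
print(Q,p);delta(p,Q)
E
```

```text
[[ 8.57385638e-01  1.40901232e-01  4.95011829e-01]
 [ 1.22024046e-01 -9.90023658e-01  7.04506160e-02]
 [ 5.00000000e-01  6.93889390e-18 -8.66025404e-01]] [0.38744894 0.30365944 0.15294229]
t 0.1 shift [0.2516 0.2011 0.0691] turn [ 1.296  4.894 -4.765]
```

```bash
python3 -m handwheel '[[[0,0,0,0.036,0.0287,0.0,0.087],[0,0,0,0.036,0.0287,0.0,0.087],[0,0,0,0.036,0.0287,0.01,0.087],[0,0,0,0.036,0.0287,0.01,0.087],[0,0,0,0.036,0.0287,0.01,0.087],[0,0,0,0.036,0.0287,0.02,0.087],[0,0,0,0.0356,0.0287,0.02,0.087],[0.216,0.816,-0.794,0,0,0,0.087],[0.216,0.816,-0.794,0,0,0,0.087],[0.216,0.816,-0.794,0,0,0,0.087],[0.216,0.816,-0.794,0,0,0,0.087],[0.216,0.816,-0.794,0,0,0,0.087]]]'; python3 -m handwheel '[[[0.216,0.816,-0.794,0,0,0,0.087],[0,0,0,0,0,0,0.087],[0,0,0,0,0,0,0.087]]]'
python3 - <<'E'
from h import *
s=r.sense();im=cams.capture("wrist");cv2.imwrite("pics/w1.png",cv2.resize(im[:,:,::-1],(800,600),interpolation=cv2.INTER_CUBIC))
np.savez("w1.npz",p=s["tcp_pos"],q=s["ee_rot"]);print(s["tcp_pos"],s["ee_rot"],s["time_s"])
E
```

```text
time_s: 1.3
tcp_pos: [0.3891, 0.3038, 0.1533]
ee_rot: [[0.912, 0.037, 0.408], [0.025, -0.999, 0.035], [0.409, -0.021, -0.912]]
wrist_force: [2.9, -0.6, 0.8]
gripper_width: 0.999
gripper_force: 0.0
time_s: 1.6
tcp_pos: [0.396, 0.3024, 0.1565]
ee_rot: [[0.887, 0.073, 0.457], [0.059, -0.997, 0.045], [0.459, -0.013, -0.888]]
wrist_force: [0.0, 0.1, 0.9]
gripper_width: 1.002
gripper_force: 0.0
[0.39595607 0.3023641  0.15647229] [[ 0.88650418  0.0731459   0.45690264]
 [ 0.05893259 -0.99723342  0.04530405]
 [ 0.45895238 -0.01323578 -0.88836227]] 1.6
```

View pics/w1.png

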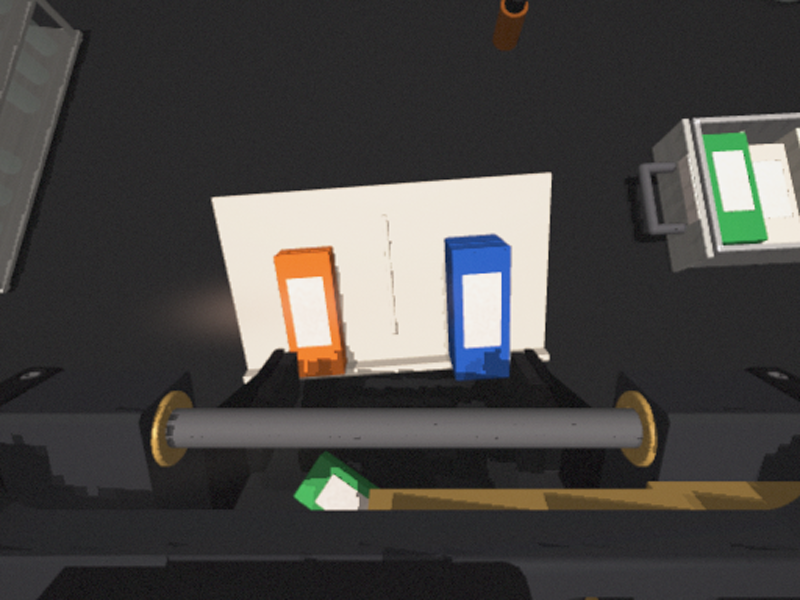

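The wrist picture shows the orange top face with corners (276,254), (333,249), (346,373) and (299,375). The blue top face is (446,247), (511,246), (510,376), (455,378). I'll fit a pose to each using the known sizes and the 30° slope.

```bash
cat > m1.py <<'E'
from h import *
from scipy.optimize import least_squares
d=np.load("w1.npz");C=cam("wrist",dict(tcp_pos=d["p"],ee_rot=d["q"]))
c=np.array([[42,17,0],[42,-17,0],[-42,-17,0],[-42,17,0]])/1000
def frame(yaw):
    Q=tilted(yaw);return np.c_[Q[:,0],-Q[:,1],-Q[:,2]]
for n,uv in (("or",[(276,254),(333,249),(346,373),(299,375)]),("bl",[(446,247),(511,246),(510,376),(455,378)])):
    f=lambda v:(proj(C,v[:3]+c@frame(v[3]).T)-np.array(uv)).ravel()
    o=least_squares(f,[.43,.31,.08,8]);print(n,"top face centre,yaw",np.round(o.x,4),"res",np.round(o.fun,1))
print("stand lip ends z.035",unproj(C,[(247,378),(549,357)],.037))
p=unproj(C,[(213,198),(551,173)],.095);print(p)
E
python3 m1.py
```

```text
or top face centre,yaw [0.4286 0.3628 0.0646 8.1682] res [ 0.6 -0.4 -0.5  0.7  1.7 -1.  -1.8  0.6]
bl top face centre,yaw [0.4335 0.2597 0.0833 8.9083] res [ 3.   1.4 -1.5 -2.6 -1.3 -0.6 -0.4  1.9]
stand lip ends z.035 [[0.38590186 0.41055465 0.037     ]
 [0.41532558 0.20434106 0.037     ]]
[[0.49131395 0.42420625 0.095     ]
 [0.52097771 0.22298467 0.095     ]]
```

Run:
```python
from h import *
Q=tilted(8.2);c=np.array([.4287,.3627,.066])
s=r.sense();p=c-.03*Q[:,2]
delta(s["tcp_pos"],Q); delta(p,Q,cr=Q)
```

```text
t 1.65 shift [0. 0. 0.] turn [ 0.199  0.437 -0.646]
t 1.65 shift [-0.0102 -0.0542  0.069 ] turn [0. 0. 0.]
```

```bash
python3 -m handwheel '[[[0.2,0.44,-0.65,0,0,0,0.065],[0,0,0,-0.005,-0.027,0.035,0.065],[0,0,0,-0.005,-0.027,0.034,0.065],[0,0,0,0,0,0,0.065],[0,0,0,0,0,0,0.065],[0,0,0,0,0,0,0.065]]]'
python3 - <<'E'
from h import *
Q=tilted(8.2);c=np.array([.4287,.3627,.066])
delta(c+.009*Q[:,2],Q)
E
```

```text
time_s: 2.25
tcp_pos: [0.4133, 0.3484, 0.111]
ee_rot: [[0.857, 0.133, 0.499], [0.115, -0.991, 0.067], [0.503, -0.0, -0.864]]
wrist_force: [0.3, -0.8, -1.0]
gripper_width: 0.749
gripper_force: 0.0
t 2.25 shift [-0.0078 -0.0122  0.0565] turn [ 0.047 -0.033 -0.083]
```

```bash
python3 -m handwheel '[[[0.05,-0.03,-0.08,-0.004,-0.006,0,0.065],[0,0,0,-0.004,-0.006,0.01,0.065],[0,0,0,0,0,0.015,0.065],[0,0,0,0,0,0.016,0.065],[0,0,0,0,0,0,0.065],[0,0,0,0,0,0,0.065]]]'
python3 - <<'E'
from h import *
Q=tilted(8.2);c=np.array([.4287,.3627,.066])
delta(c+.009*Q[:,2],Q)
s=r.sense();im=cams.capture("wrist");cv2.imwrite("pics/w2.png",cv2.resize(im[:,:,::-1],(800,600),interpolation=cv2.INTER_CUBIC))
np.savez("w2.npz",p=s["tcp_pos"],q=s["ee_rot"])
E
```

```text
time_s: 2.85
tcp_pos: [0.4241, 0.3629, 0.0722]
ee_rot: [[0.857, 0.146, 0.495], [0.127, -0.989, 0.071], [0.5, 0.002, -0.866]]
wrist_force: [-1.4, -0.0, 0.3]
gripper_width: 0.745
gripper_force: 0.0
t 2.85 shift [0.0009 0.0009 0.0166] turn [0.    0.003 0.036]
```

View pics/w2.png

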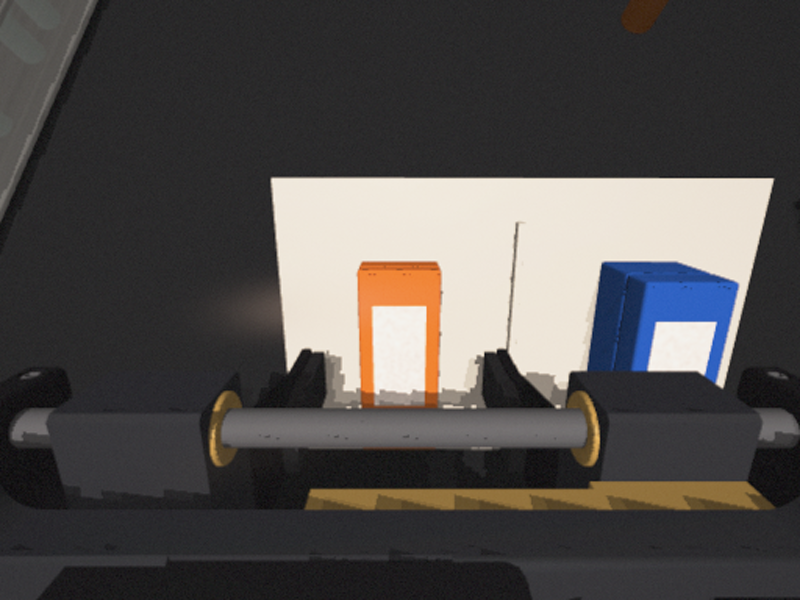

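The box is centred between the fingers, with its far top edge at (358,268)–(441,268).

```bash
python3 - <<'E'
from h import *
d=np.load("w2.npz");C=cam("wrist",dict(tcp_pos=d["p"],ee_rot=d["q"]))
Q=tilted(8.2);
for z in(.063,.066,.069):
  c=np.array([.4287,.3627,z]);print(z,proj(C,c+np.array([[.042,.017,0],[.042,-.017,0]])@np.c_[Q[:,0],-Q[:,1],-Q[:,2]].T))
E
python3 -m handwheel '[[[0,0,0,0.001,0.001,0.008,0.065],[0,0,0,0,0,0.0086,0.05],[0,0,0,0,0,0,0.03],[0,0,0,0,0,0,0.025],[0,0,0,0,0,0,0.025],[0,0,0,0,0,0,0.025],[0,0,0,0,0,0,0.025]]]'
```

```text
0.063 [[363.13302736 268.29639789]
 [446.44053819 268.63130815]]
0.066 [[362.47116641 266.06660926]
 [447.18481372 266.40789619]]
0.069 [[361.78657494 263.76024228]
 [447.95464169 264.10815013]]
time_s: 3.6
tcp_pos: [0.433, 0.3658, 0.0632]
ee_rot: [[0.86, 0.139, 0.49], [0.126, -0.99, 0.061], [0.494, 0.009, -0.87]]
wrist_force: [-0.1, -0.1, -0.1]
gripper_width: 0.385
gripper_force: 30.0
```

```bash
python3 -m handwheel '[[[0,0,0,0,0,-0.015,0.025],[0,0,0,0,0,-0.025,0.025],[0,0,0,0,0,-0.025,0.025],[0,0,0,0,0,-0.02,0.025],[0,-1,0,0,0,0,0.025],[0,-1,0,0,0,0,0.025],[0,-1,0,0,0,0,0.025],[0,-1,0,0,0,0,0.025],[0,-0.9,0,0,0,0,0.025],[0,0,0,0,0,0,0.025],[0,0,0,0,0,0,0.025]]]'
python3 - <<'E'
from h import *
Q=down(96.8-180);a=np.radians(96.8);p=np.array([.5573+.043*np.cos(a),-.0106+.043*np.sin(a),.125])
delta(p,Q)
E
```

```text
time_s: 4.7
tcp_pos: [0.4105, 0.356, 0.1428]
ee_rot: [[0.974, 0.12, 0.191], [0.123, -0.992, -0.004], [0.189, 0.028, -0.982]]
wrist_force: [-0.7, -0.2, -1.5]
gripper_width: 0.383
gripper_force: 30.0
t 4.7 shift [0.095  0.3379 0.0459] turn [ 0.262 -1.815  0.039]
```

```bash
python3 -m handwheel '[[[0.09,-0.61,0.01,0,0,0,0.025],[0.09,-0.61,0.01,0,0,0,0.025],[0.09,-0.61,0.01,0,0,0,0.025],[0,0,0,0.0113,0.037,0,0.025],[0,0,0,0.0113,0.037,0,0.025],[0,0,0,0.0113,0.037,0,0.025],[0,0,0,0.0113,0.037,0,0.025],[0,0,0,0.0113,0.037,0,0.025],[0,0,0,0.0113,0.037,0,0.025],[0,0,0,0.0113,0.037,0,0.025],[0,0,0,0.0113,0.037,0.0,0.025],[0,0,0,0.0113,0.037,0.0,0.025]]]'
python3 -m handwheel '[[[0,0,0,0,0,0,0.025],[0,0,0,0,0,0,0.025]]]'
python3 - <<'E'
from h import *
Q=down(96.8-180);a=np.radians(96.8);p=np.array([.5573+.043*np.cos(a),-.0106+.043*np.sin(a),.125])
delta(p,Q)
s=r.sense();im=cams.capture("wrist");cv2.imwrite("pics/w3.png",cv2.resize(im[:,:,::-1],(800,600),interpolation=cv2.INTER_CUBIC))
np.savez("w3.npz",p=s["tcp_pos"],q=s["ee_rot"])
E
```

```text
time_s: 5.9
tcp_pos: [0.5498, 0.0353, 0.1415]
ee_rot: [[0.993, 0.12, -0.005], [0.12, -0.993, -0.002], [-0.005, 0.002, -1.0]]
wrist_force: [0.9, 0.5, 0.4]
gripper_width: 0.378
gripper_force: 30.0
time_s: 6.1
tcp_pos: [0.5496, 0.0362, 0.1413]
ee_rot: [[0.993, 0.118, -0.005], [0.118, -0.993, -0.001], [-0.005, 0.001, -1.0]]
wrist_force: [-1.1, 0.3, -0.8]
gripper_width: 0.386
gripper_force: 30.0
t 6.1 shift [0.0021 0.0044 0.0163] turn [ 0.005  0.049 -0.002]
```

View pics/w3.png

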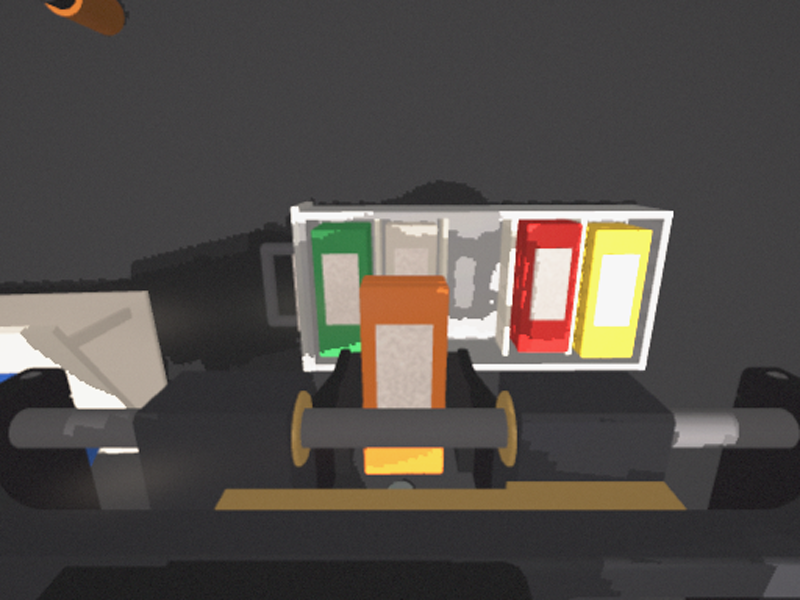

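The orange box is held level with its top corners at (361,281), (447,281), (443,473) and (365,473). The drawer's outer rim corners are at (292,206), (672,212), (646,369) and (304,369), and the partition between bays 3 and 4 is near (506,355).

```bash
cat > m3.py <<'E'
from h import *
from scipy.optimize import least_squares
d=np.load("w3.npz");C=cam("wrist",dict(tcp_pos=d["p"],ee_rot=d["q"]));np.set_printoptions(precision=4,suppress=True)
uv=np.array([(292,206),(672,212),(646,369),(304,369)])
def P(v):
    a=np.radians(v[2]);x=np.array([np.sin(a),-np.cos(a)]);y=np.array([np.cos(a),np.sin(a)])
    return np.array([[*(v[:2]+sx*x+sy*y),.046] for sx,sy in((.051,v[3]),(.051,-.11),(-.051,-.11),(-.051,v[3]))])
o=least_squares(lambda v:(proj(C,P(v))-uv).ravel(),[.557,-.01,96.8,.11]);print(o.x,o.fun)
print("world corners",unproj(C,uv,.046))
# where would bay partitions fall
v=o.x;a=np.radians(v[2]);x=np.array([np.sin(a),-np.cos(a)]);y=np.array([np.cos(a),np.sin(a)])
for yy in(64.5,21.5,-21.5,-64.5):print(yy,proj(C,[[*(v[:2]+sx*x+yy/1000*y),.032] for sx in(.047,-.047)]).ravel())
# held box in tool frame
for dd in(.003,.006,.009):
    z=d["p"][2]+dd;q=unproj(C,[(361,281),(447,281),(443,473),(365,473)],z);t=(q-d["p"])@d["q"];print(dd,t[:,:2].ravel(), "mean",t.mean(0))
E
python3 m3.py
```

```text
[ 0.5613 -0.0114 96.4312  0.1132] [ 0.4974  2.4821  1.9019 -1.0711 -2.1227  0.037  -0.5659 -1.7684]
world corners [[ 0.6007  0.1071  0.046 ]
 [ 0.6236 -0.1141  0.046 ]
 [ 0.5232 -0.1278  0.046 ]
 [ 0.4967  0.0949  0.046 ]]
64.5 [377.3049 213.4753 378.9056 353.1851]
21.5 [446.8494 213.9193 441.8454 353.5252]
-21.5 [516.3261 214.3629 504.7297 353.8651]
-64.5 [585.7352 214.806  567.5586 354.2046]
0.003 [ 0.0396 -0.0156  0.0396  0.017  -0.0475  0.0179 -0.0475 -0.0164] mean [-0.0039  0.0007 -0.003 ]
0.006 [ 0.0404 -0.0153  0.0404  0.0167 -0.0451  0.0176 -0.0451 -0.0161] mean [-0.0023  0.0007 -0.006 ]
0.009 [ 0.0412 -0.015   0.0412  0.0164 -0.0427  0.0172 -0.0426 -0.0157] mean [-0.0007  0.0007 -0.009 ]
```

Run:
```python
from h import *
delta([.5569,.0314,.044],down(96.5-180))
```

```text
t 6.15 shift [0.0069 0.0066 0.0975] turn [0.001 0.045 0.063]
```

```bash
python3 -m handwheel '[[[0,0.045,0.06,0.007,0.0065,0.015,0.025],[0,0,0,0,0,0.025,0.025],[0,0,0,0,0,0.025,0.025],[0,0,0,0,0,0.012,0.025],[0,0,0,0,0,0.006,0.025],[0,0,0,0,0,0,0.025],[0,0,0,0,0,0,0.025]]]'
python3 - <<'E'
from h import *
delta([.5569,.0314,.044],down(96.5-180))
E
```

```text
time_s: 6.85
tcp_pos: [0.5596, 0.0331, 0.0601]
ee_rot: [[0.993, 0.115, 0.004], [0.115, -0.993, 0.002], [0.004, -0.002, -1.0]]
wrist_force: [0.7, 0.4, -0.6]
gripper_width: 0.381
gripper_force: 30.0
t 6.85 shift [-0.003   0.0014  0.0161] turn [-0.017 -0.036  0.017]
```

```bash
python3 -m handwheel '[[[0,0,0,-0.0028,0.0014,0.006,0.025],[0,0,0,0,0,0.005,0.025],[0,0,0,0,0,0.003,0.025],[0,0,0,0,0,0.001,0.025],[0,0,0,0,0,0,0.025],[0,0,0,0,0,0,0.025]]]'
python3 - <<'E'
from h import *
delta([.5569,.0314,.044],down(96.5-180))
E
```

```text
time_s: 7.45
tcp_pos: [0.5565, 0.031, 0.0442]
ee_rot: [[0.993, 0.114, 0.002], [0.114, -0.993, 0.002], [0.002, -0.002, -1.0]]
wrist_force: [0.8, -0.2, -0.7]
gripper_width: 0.388
gripper_force: 30.0
t 7.45 shift [ 0.0004 -0.0004  0.0002] turn [-0.017 -0.02   0.008]
```

```bash
python3 -m handwheel '[[[0,0,0,0,0,0,0.045],[0,0,0,0,0,0,0.048],[0,0,0,0,0,0,0.048],[0,0,0,0,0,0,0.048],[0,0,0,0,0,-0.01,0.048],[0,0,0,0,0,-0.03,0.065],[0,0,0,-0.01,0,-0.04,0.065],[0,0,0,-0.03,0,-0.04,0.065],[0,0,0,0,0,0,0.065],[0,0,0,0,0,0,0.065]]]'
python3 - <<'E'
from h import *
s=r.sense();im=cams.capture("wrist");cv2.imwrite("pics/w4.png",cv2.resize(im[:,:,::-1],(800,600),interpolation=cv2.INTER_CUBIC))
np.savez("w4.npz",p=s["tcp_pos"],q=s["ee_rot"])
Q=tilted(8.3);c=np.array([.4345,.259,.0838])
print("to above blue:");p=c-.06*Q[:,2];delta(p,Q);delta(p,Q,cr=down(96.5-180))
E
```

```text
time_s: 8.45
tcp_pos: [0.5166, 0.0263, 0.1661]
ee_rot: [[0.993, 0.114, 0.006], [0.114, -0.993, 0.004], [0.006, -0.003, -1.0]]
wrist_force: [-0.1, 0.6, -0.9]
gripper_width: 0.74
gripper_force: 0.0
to above blue:
t 8.5 shift [-0.0848 -0.2396  0.0292] turn [ 0.055  4.97  -0.291]
t 8.5 shift [-0.0849 -0.2396  0.0289] turn [ 0.079  5.    -0.293]
```

View pics/w4.png

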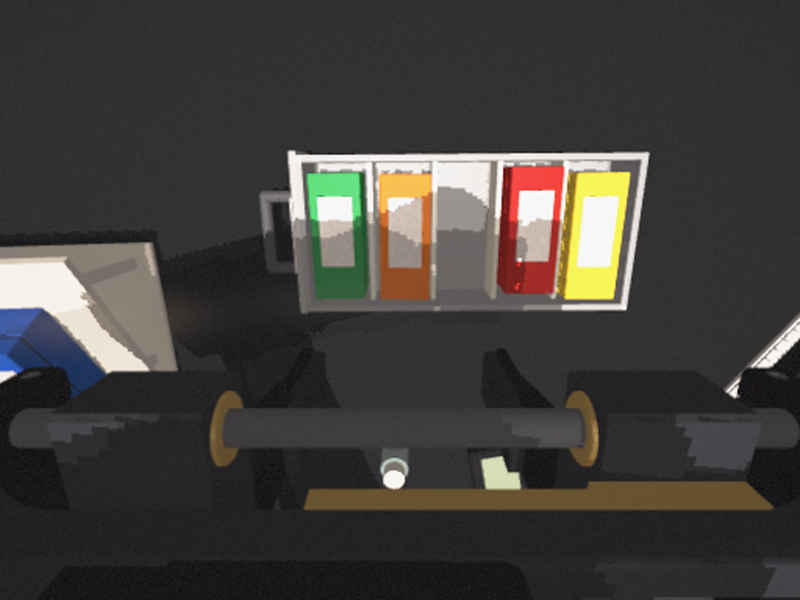

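Orange (380–432, 172–298) lies flat in bay 2, and bay 3 (435–495) is empty. Next is blue.

```bash
python3 -m handwheel '[[[0,0,0,-0.014,-0.04,0,0.065],[0,0,0,-0.014,-0.04,0,0.065],[0,0,0,-0.014,-0.04,0,0.065],[0,0,0,-0.014,-0.04,0,0.065],[0,0,0,-0.014,-0.04,0,0.065],[0,0,0,-0.014,-0.04,0,0.065],[0,0.75,-0.04,0,0,0,0.065],[0,0.75,-0.04,0,0,0,0.065],[0,0.75,-0.04,0,0,0,0.065],[0,0.75,-0.04,0,0,0,0.065],[0,0.75,-0.04,0,0,0,0.065],[0,0.75,-0.04,0,0,0,0.065]]]'
python3 -m handwheel '[[[0,0.5,-0.05,0,0,0,0.065],[0,0,0,0,0,0,0.065],[0,0,0,0,0,0,0.065]]]'
python3 - <<'E'
from h import *
Q=tilted(8.3);c=np.array([.4345,.259,.0838])
delta(c-.01*Q[:,2],Q)
E
```

```text
time_s: 9.7
tcp_pos: [0.4077, 0.2536, 0.1642]
ee_rot: [[0.892, 0.135, 0.431], [0.126, -0.991, 0.05], [0.434, 0.009, -0.901]]
wrist_force: [2.8, -0.2, 0.8]
gripper_width: 0.752
gripper_force: 0.0
time_s: 10.0
tcp_pos: [0.4107, 0.2524, 0.1658]
ee_rot: [[0.872, 0.133, 0.471], [0.122, -0.991, 0.054], [0.474, 0.01, -0.88]]
wrist_force: [0.3, 0.9, -0.5]
gripper_width: 0.748
gripper_force: 0.0
t 10.0 shift [-0.0177 -0.004   0.0738] turn [ 0.138  0.28  -0.047]
```

```bash
python3 -m handwheel '[[[0.14,0.28,-0.05,0,0,0,0.065],[0,0,0,-0.006,-0.002,0.012,0.065],[0,0,0,-0.006,-0.002,0.015,0.065],[0,0,0,-0.004,0,0.015,0.065],[0,0,0,0,0,0.015,0.065],[0,0,0,0,0,0.01,0.065],[0,0,0,0,0,0,0.065],[0,0,0,0,0,0,0.065]]]'
python3 - <<'E'
from h import *
Q=tilted(8.3);c=np.array([.4345,.259,.0838])
delta(c+.009*Q[:,2],Q)
s=r.sense();im=cams.capture("wrist");cv2.imwrite("pics/w5.png",cv2.resize(im[:,:,::-1],(800,600),interpolation=cv2.INTER_CUBIC))
np.savez("w5.npz",p=s["tcp_pos"],q=s["ee_rot"])
C=cam("wrist",s);print(proj(C,c+np.array([[.042,.017,0],[.042,-.017,0]])@np.c_[Q[:,0],-Q[:,1],-Q[:,2]].T))
E
```

```text
time_s: 10.8
tcp_pos: [0.4344, 0.269, 0.1153]
ee_rot: [[0.86, 0.146, 0.489], [0.131, -0.989, 0.066], [0.494, 0.008, -0.87]]
wrist_force: [0.0, -0.2, 0.1]
gripper_width: 0.746
gripper_force: 0.0
t 10.8 shift [-0.0167  0.0096  0.0357] turn [0.054 0.068 0.054]
[[386.80802811 295.1878976 ]
 [461.49748042 295.4979701 ]]
```

View pics/w5.png

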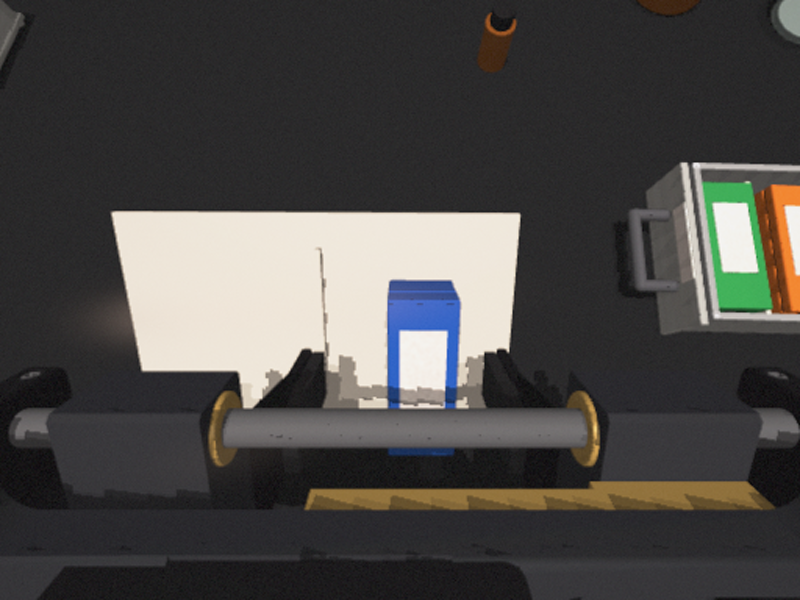

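Blue's far top edge is at (388,297)–(460,297), and I predicted (387,295)–(461,295), so the fit is good.

```bash
python3 -m handwheel '[[[0.05,0.07,0.05,-0.004,0.0025,0,0.065],[0,0,0,-0.005,0.003,0.002,0.065],[0,0,0,-0.005,0.003,0.003,0.065],[0,0,0,-0.002,0.001,0.005,0.065],[0,0,0,0,0,0.006,0.065],[0,0,0,0,0,0.004,0.065],[0,0,0,0,0,0,0.065],[0,0,0,0,0,0,0.065]]]'
python3 - <<'E'
from h import *
Q=tilted(8.3);c=np.array([.4345,.259,.0838])
delta(c+.009*Q[:,2],Q)
E
```

```text
time_s: 11.65
tcp_pos: [0.43, 0.2644, 0.1058]
ee_rot: [[0.867, 0.132, 0.481], [0.123, -0.991, 0.05], [0.483, 0.016, -0.875]]
wrist_force: [-0.4, 0.3, -0.9]
gripper_width: 0.744
gripper_force: 0.0
t 11.65 shift [-0.0073  0.0054  0.0302] turn [ 0.194  0.183 -0.027]
```

```bash
python3 -m handwheel '[[[0.19,0.18,0,0,0,0,0.065],[0,0,0,-0.003,0.003,0.005,0.065],[0,0,0,-0.003,0.002,0.005,0.065],[0,0,0,0,0,0,0.065]]]'
python3 - <<'E'
from h import *
Q=tilted(8.3);c=np.array([.4345,.259,.0838])
delta(c+.009*Q[:,2],Q);print(r.sense()["joints"])
E
```

```text
time_s: 12.05
tcp_pos: [0.4287, 0.265, 0.1083]
ee_rot: [[0.865, 0.134, 0.483], [0.123, -0.991, 0.054], [0.486, 0.013, -0.874]]
wrist_force: [-0.4, -0.1, -0.1]
gripper_width: 0.745
gripper_force: 0.0
t 12.05 shift [-0.0075  0.0062  0.0329] turn [ 0.16   0.153 -0.028]
[ 30.15113463   8.57304881 -60.45061355 117.57744442 -12.80209565
 -47.72079721]
```

Joints 3 and 4 are at their limits because a 30° tilt is too folded this close to the base. I'll tilt back to about 12°: the pads can grip the box sides at an angle, and I'll level the box in the air.

```bash
python3 -m handwheel '[[[0,0,0,0,0,-0.01,0.065],[0,0,0,0.01,0,-0.01,0.065],[0,-0.4,0,0,0,0,0.065],[0,-0.5,0,0,0,0,0.065],[0,-0.5,0,0,0,0,0.065],[0,-0.5,0,0,0,0,0.065],[0,-0.5,0,0,0,0,0.065],[0,-0.4,0,0,0,0,0.065],[0,0,0,0,0,0,0.065],[0,0,0,0,0,0,0.065]]]'
python3 - <<'E'
from h import *
B=tilted(8.3);Q=tilted(8.3,12);c=np.array([.4345,.259,.0838])
delta(c+.009*B[:,2],Q);delta(c+.009*B[:,2],Q,cr=Q);print(r.sense()["joints"])
E
```

```text
time_s: 13.05
tcp_pos: [0.4365, 0.2641, 0.1349]
ee_rot: [[0.95, 0.128, 0.286], [0.128, -0.992, 0.019], [0.286, 0.019, -0.958]]
wrist_force: [0.2, -0.5, -0.1]
gripper_width: 0.747
gripper_force: 0.0
t 13.05 shift [-0.015   0.0036  0.0571] turn [ 0.211 -0.765 -0.108]
t 13.05 shift [-0.0105  0.0047  0.058 ] turn [0. 0. 0.]
[ 55.71479084   9.62469634 -42.50421129  26.65475638 -30.14891507
  19.53336535]
```

```bash
python3 -m handwheel '[[[0.1,-0.38,-0.05,0,0,0,0.065],[0.1,-0.38,-0.05,0,0,0,0.065],[0,0,0,-0.005,0.002,0.01,0.065],[0,0,0,-0.005,0.002,0.012,0.065],[0,0,0,0,0,0.012,0.065],[0,0,0,0,0,0.006,0.065],[0,0,0,0,0,0,0.065],[0,0,0,0,0,0,0.065]]]'
python3 - <<'E'
from h import *
B=tilted(8.3);Q=tilted(8.3,12);c=np.array([.4345,.259,.0838])
delta(c+.009*B[:,2],Q);print(r.sense()["joints"])
E
```

```text
time_s: 13.85
tcp_pos: [0.4357, 0.2598, 0.0942]
ee_rot: [[0.968, 0.143, 0.206], [0.14, -0.99, 0.029], [0.208, 0.001, -0.978]]
wrist_force: [-0.1, -0.6, 0.1]
gripper_width: 0.745
gripper_force: 0.0
t 13.85 shift [-0.0006  0.0006  0.0184] turn [ 0.007 -0.003 -0.009]
[ 53.68916269  14.06640286 -40.53680363  18.37261323 -28.15496797
  28.8669372 ]
```

```bash
python3 -m handwheel '[[[0,0,0,0,0,0.008,0.065],[0,0,0,0,0,0.008,0.06],[0,0,0,0,0,0.003,0.05],[0,0,0,0,0,0,0.025],[0,0,0,0,0,0,0.025],[0,0,0,0,0,0,0.025],[0,0,0,0,0,0,0.025],[0,0,0,0,0,0,0.025]]]'; python3 -m handwheel '[[[0,0,0,0,0,-0.01,0.025],[0,0,0,0,0,-0.02,0.025],[0,0,0,0,0,-0.03,0.025],[0,0,0,0,0,-0.03,0.025],[0,-0.7,0,0,0,0,0.025],[0,-0.7,0,0,0,0,0.025],[0,-0.8,0,0,0,0,0.025],[0,-0.8,0,0,0,0,0.025],[0,-0.8,0,0,0,0,0.025],[0,-0.8,0,0,0,0,0.025],[0,0,0,0,0,0,0.025],[0,0,0,0,0,0,0.025]]]'
python3 - <<'E'
from h import *
Q=tilted(96.5-90,-18);a=np.radians(96.5);p=np.array([.5603,-.0113,.125])
delta(p,Q);delta(p,Q,cr=Q);print(r.sense()["joints"])
E
```

```text
time_s: 14.65
tcp_pos: [0.4396, 0.2608, 0.0756]
ee_rot: [[0.968, 0.143, 0.206], [0.14, -0.99, 0.03], [0.208, -0.0, -0.978]]
wrist_force: [0.7, -0.1, -1.0]
gripper_width: 0.386
gripper_force: 30.0
time_s: 15.85
tcp_pos: [0.421, 0.2577, 0.1628]
ee_rot: [[0.953, 0.143, -0.266], [0.137, -0.99, -0.039], [-0.269, 0.001, -0.963]]
wrist_force: [0.0, -0.7, -1.0]
gripper_width: 0.387
gripper_force: 30.0
t 15.85 shift [0.1061 0.2861 0.0099] turn [ 0.09  -0.399  0.269]
t 15.85 shift [0.1144 0.283  0.0026] turn [0. 0. 0.]
[ 44.26597525  20.22726345  -9.61094824  -9.48360369 -73.13122921
  57.71796339]
```

```bash
python3 -m handwheel '[[[0.09,-0.4,0.27,0,0,0,0.025],[0,0,0,0.014,0.0355,0,0.025],[0,0,0,0.014,0.0355,0,0.025],[0,0,0,0.014,0.0355,0,0.025],[0,0,0,0.014,0.0355,0,0.025],[0,0,0,0.014,0.0355,0,0.025],[0,0,0,0.014,0.0355,0,0.025],[0,0,0,0.014,0.0355,0,0.025],[0,0,0,0.014,0.0355,0,0.025],[0,0,0,0,0,0,0.025],[0,0,0,0,0,0,0.025]]]'
python3 - <<'E'
from h import *
s=r.sense();im=cams.capture("wrist");cv2.imwrite("pics/w6.png",cv2.resize(im[:,:,::-1],(800,600),interpolation=cv2.INTER_CUBIC))
np.savez("w6.npz",p=s["tcp_pos"],q=s["ee_rot"])
delta([.5603,-.0113,.125],tilted(6.5,-18))
E
```

```text
time_s: 16.95
tcp_pos: [0.5584, -0.0124, 0.1287]
ee_rot: [[0.945, 0.113, -0.307], [0.107, -0.994, -0.034], [-0.309, -0.001, -0.951]]
wrist_force: [-0.2, 0.7, -0.9]
gripper_width: 0.387
gripper_force: 30.0
t 17.0 shift [ 0.003  -0.0001  0.0032] turn [-0.004 -0.004  0.01 ]
```

View pics/w6.png

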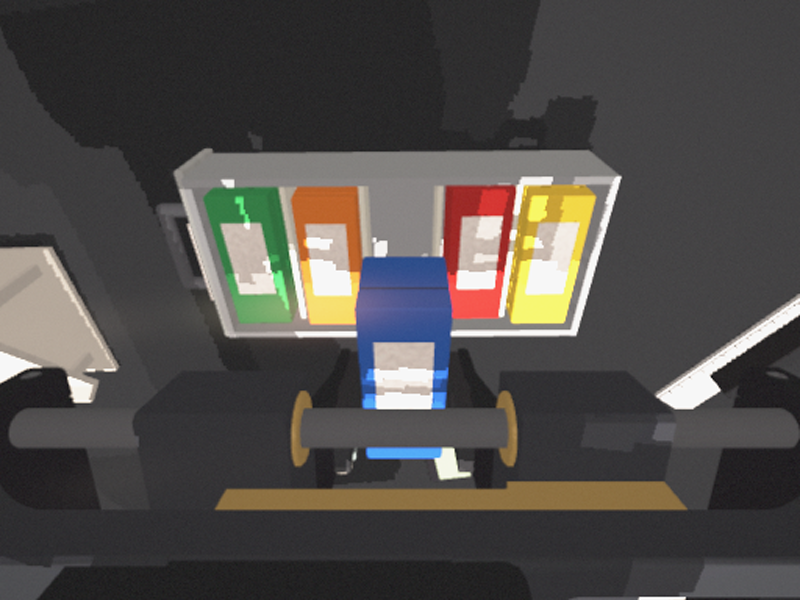

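Blue is held over bay 3. Its top face corners are (357,289), (449,289), (443,458) and (367,458), and its lower far edge is (363,258)–(445,258). I'll check pitch and depth.

```bash
cat > m6.py <<'E'
from h import *
from scipy.optimize import least_squares
np.set_printoptions(precision=4,suppress=True)
d=np.load("w6.npz");C=cam("wrist",dict(tcp_pos=d["p"],ee_rot=d["q"]))
c=np.array([[42,17,0],[42,-17,0],[-42,-17,0],[-42,17,0],[42,17,-38],[42,-17,-38]])/1000
uv=np.array([(357,289),(449,289),(443,458),(367,458),(363,258),(445,258)])
def W(v):
    Q=tilted(v[3],v[4]);return v[:3]+c@np.c_[Q[:,0],-Q[:,1],-Q[:,2]].T
o=least_squares(lambda v:(proj(C,W(v))-uv).ravel(),[.56,-.01,.135,6.5,0])
print("top centre,yaw,pitch",o.x,o.fun);print("top rel tcp",o.x[:3]-d["p"])
E
python3 m6.py
```

```text
top centre,yaw,pitch [  0.5544  -0.0136   0.1305   6.95   -10.2495] [ 1.0423  0.8295 -0.1454  0.2211 -0.8214  0.6724  0.615   1.038   3.1433
 -1.2254 -4.0219 -1.7529]
top rel tcp [-0.004  -0.0013  0.0019]
```

```bash
cat >> m6.py <<'E'
o=least_squares(lambda v:(proj(C,W(v))-uv).ravel()[:8],[.56,-.01,.135,6.5,0]);print("top only",o.x,o.fun,o.x[:3]-d["p"])
for P in(0,-5,-10):
    o=least_squares(lambda v:(proj(C,W([*v,P]))-uv).ravel(),[.56,-.01,.135,6.5]);print(P,o.x,o.fun,o.x[:3]-d["p"])
im=cv2.imread("pics/w6.png");cv2.imwrite("pics/w6c.png",cv2.resize(im[220:480,300:500],None,fx=2.3,fy=2.3))
E
python3 m6.py
```

```text
top centre,yaw,pitch [  0.5544  -0.0136   0.1305   6.95   -10.2495] [ 1.0423  0.8295 -0.1454  0.2211 -0.8214  0.6724  0.615   1.038   3.1433
 -1.2254 -4.0219 -1.7529]
top rel tcp [-0.004  -0.0013  0.0019]
top only [ 0.5559 -0.0134  0.1318  7.0378 -9.1633] [-0.0853  0.3287  0.256  -0.4087 -0.5872 -0.1698  0.3773  0.269 ] [-0.0025 -0.001   0.0032]
0 [ 0.5583 -0.0132  0.1371  6.9065] [-3.2438 12.2764  4.2943 11.6835 -0.6541 -5.4137  0.3415 -5.0762 -0.5911
 -9.4562 -0.4    -9.9873] [-0.     -0.0008  0.0084]
-5 [ 0.5564 -0.0134  0.1341  6.9268] [-1.1271  6.3421  2.0997  5.7417 -0.7192 -1.8032  0.466  -1.4529  1.2937
 -5.515  -2.2326 -6.0436] [-0.002  -0.0011  0.0054]
-10 [ 0.5545 -0.0136  0.1307  6.9489] [ 0.9426  1.0753 -0.0423  0.4673 -0.817   0.5804  0.6087  0.9452  3.0597
 -1.4304 -3.9412 -1.9579] [-0.0039 -0.0013  0.002 ]
```

View pics/w6c.png

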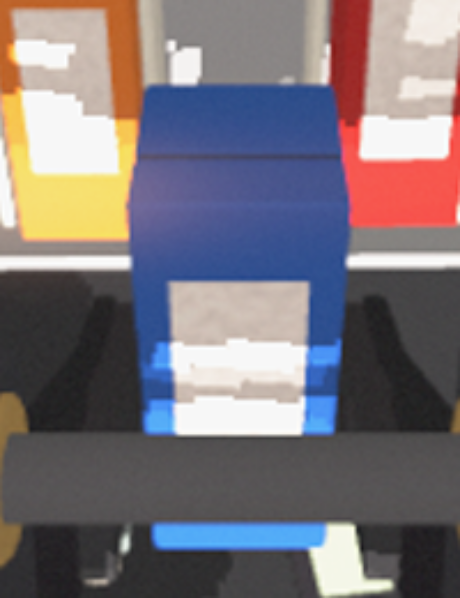

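The crop shows that the line at row 288 is a lid seam. The real top edge is at (356,309)–(452,309), so I'm refitting with that.

```bash
sed -i 's/(357,289),(449,289),(443,458),(367,458),(363,258),(445,258)/(356,309),(452,309),(442,458),(367,458),(362,258),(445,258)/; /pics/d' m6.py; python3 m6.py
python3 - <<'E'
from h import *
# w5 line at 297-302 vs prediction sanity, joint state
print(r.sense()["joints"])
E
```

```text
top centre,yaw,pitch [ 0.5536 -0.0137  0.1359  6.7084 -0.8948] [-0.5478  0.3446  0.2138  0.0463 -0.6627  0.1463  0.5221  0.3189  1.696
 -0.3163 -1.1627 -0.584 ]
top rel tcp [-0.0048 -0.0013  0.0073]
top only [ 0.5534 -0.0138  0.1356  6.6728 -1.0072] [-0.223   0.0841  0.2773 -0.165  -0.6787 -0.0193  0.6078  0.1252] [-0.005  -0.0014  0.007 ]
0 [ 0.5541 -0.0137  0.1366  6.7085] [-0.9906  1.4278  0.6608  1.1272 -0.6063 -0.4709  0.4663 -0.2978  1.3128
 -1.0554 -0.7866 -1.326 ] [-0.0043 -0.0013  0.008 ]
-5 [ 0.5513 -0.014   0.1326  6.7085] [ 1.4662 -4.3281 -1.817  -4.6162 -0.9452  2.4213  0.7989  2.5918  3.4021
  3.1373 -2.8364  2.8821] [-0.0071 -0.0016  0.004 ]
-10 [ 0.5485 -0.0143  0.1283  6.7087] [ 3.7892 -9.3744 -4.156  -9.6505 -1.2922  4.1555  1.1336  4.3239  5.3135
  7.3822 -4.7089  7.1409] [-0.0099 -0.0019 -0.0003]
[ 14.07243725  29.66470411  -2.61804973  -2.43143076 -75.5570404
  83.46216061]
```

Run:
```python
from h import *
d=np.load("w6.npz");C=cam("wrist",dict(tcp_pos=d["p"],ee_rot=d["q"]))
a=np.radians(96.5);x=np.array([np.sin(a),-np.cos(a)]);y=np.array([np.cos(a),np.sin(a)]);c=np.array([.5603,-.0113])
P=lambda X,Y,Z:[*(c+X/1e3*x+Y/1e3*y),Z/1e3]
print(proj(C,[P(51,-110,46),P(-51,-110,46),P(-51,110,46),P(20,21.5,32),P(20,-21.5,32)]).round(0))
Q=tilted(6.5,-18);p=np.array([.5648,-.0100,.080]);delta(p,Q)
print("down 10mm in tool axes",Q.T@[0,0,-.01])
```

```text
[[621. 178.]
 [575. 336.]
 [228. 336.]
 [363. 223.]
 [439. 223.]]
t 17.0 shift [ 0.0213 -0.0009  0.0445] turn [-0.004 -0.004  0.01 ]
down 10mm in tool axes [ 3.09016994e-03 -6.93889390e-20  9.51056516e-03]
```

The drawer estimate matches to a pixel, so I'm descending.

```bash
python3 -m handwheel '[[[0,0,0,0.005,-0.0009,0.01,0.025],[0,0,0,0.005,0,0.01,0.025],[0,0,0,0.006,0,0.012,0.025],[0,0,0,0.005,0,0.012,0.025],[0,0,0,0,0,0,0.025],[0,0,0,0,0,0,0.025]]]'
python3 - <<'E'
from h import *
Q=tilted(6.5,-18);delta([.5648,-.0100,.047],Q)
E
```

```text
time_s: 17.6
tcp_pos: [0.5652, -0.0104, 0.0796]
ee_rot: [[0.944, 0.114, -0.308], [0.109, -0.993, -0.035], [-0.31, -0.0, -0.951]]
wrist_force: [-0.1, 1.5, -0.0]
gripper_width: 0.385
gripper_force: 30.0
t 17.6 shift [ 0.0098 -0.0004  0.0311] turn [0.    0.013 0.01 ]
```

```bash
python3 -m handwheel '[[[0,0,0,0.0025,-0.0004,0.008,0.025],[0,0,0,0.0025,0,0.008,0.025],[0,0,0,0.0025,0,0.008,0.025],[0,0,0,0.0023,0,0.007,0.025],[0,0,0,0,0,0,0.025],[0,0,0,0,0,0,0.025]]]'
```

```text
time_s: 18.2
tcp_pos: [0.565, -0.0101, 0.0476]
ee_rot: [[0.945, 0.114, -0.307], [0.109, -0.993, -0.035], [-0.309, -0.0, -0.951]]
wrist_force: [-0.4, 0.6, -1.0]
gripper_width: 0.386
gripper_force: 30.0
```

```bash
python3 -m handwheel '[[[0,0,0,0,0,0,0.045],[0,0,0,0,0,0,0.046],[0,0,0,0,0,0,0.046],[0,0,0,0,0,0,0.046],[0,0,0,-0.003,0,-0.0095,0.046],[0,0,0,-0.01,0,-0.03,0.046],[0,0,0,-0.015,0,-0.04,0.046],[0,0.75,0,-0.01,0,-0.03,0.046],[0,0.75,0,0,0,0,0.046],[0,0.75,0,0,0,0,0.046],[0,0.75,0,-0.02,0,0,0.046],[0,0,0,0,0,0,0.046]]]'
python3 - <<'E'
from h import *
s=r.sense();im=cams.capture("wrist");cv2.imwrite("pics/w7.png",cv2.resize(im[:,:,::-1],(800,600),interpolation=cv2.INTER_CUBIC))
C=cam("wrist",s);print(s["tcp_pos"],s["ee_rot"].round(3))
E
```

```text
time_s: 19.4
tcp_pos: [0.5377, -0.0136, 0.1658]
ee_rot: [[0.994, 0.113, -0.003], [0.113, -0.994, 0.001], [-0.002, -0.001, -1.0]]
wrist_force: [-0.2, -0.4, -0.2]
gripper_width: 0.526
gripper_force: 0.0
[ 0.53773551 -0.01357445  0.16584591] [[ 0.994  0.113 -0.003]
 [ 0.113 -0.994  0.001]
 [-0.002 -0.001 -1.   ]]
```

View pics/w7.png

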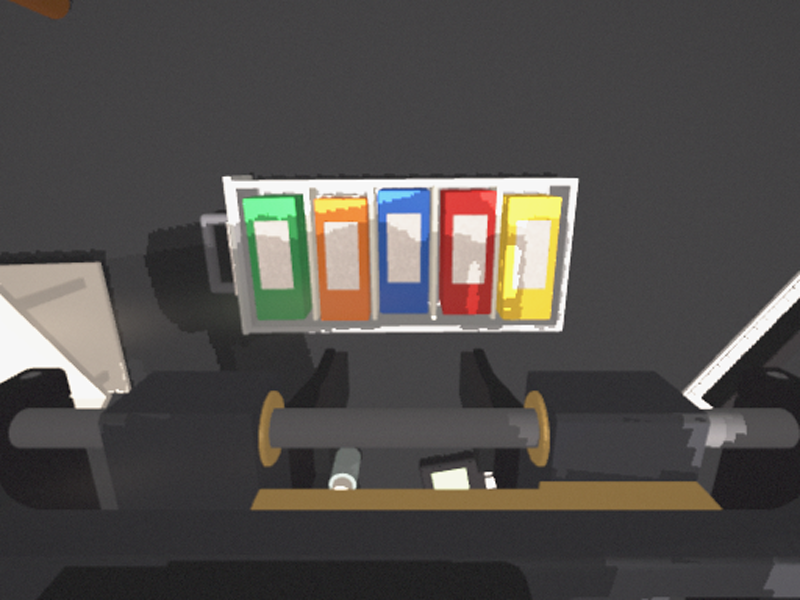

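Green, orange, blue, red and yellow all lie flat in bays 1 to 5, evenly lit. Next is the rule. I'll refine its pose numerically from a wrist picture.

Run:
```python
from h import *
Q=down(-117.1);p=np.array([.425,-.263,.17]);delta(p,Q);print(r.sense()["joints"])
```

```text
t 19.45 shift [-0.1434  0.235  -0.0037] turn [-7.000e-03  2.000e-03  5.608e+00]
[ 1.57697698e+01  1.66920503e+01 -1.61258616e+01 -5.18356148e-02
 -5.71747056e+01  8.08088249e+01]
```

```bash
python3 -m handwheel '[[[0,0,0,-0.024,0.039,0,0.046],[0,0,0,-0.024,0.039,0,0.046],[0,0,0,-0.024,0.039,0,0.046],[0,0,0,-0.024,0.039,0,0.046],[0,0,0,-0.024,0.039,0,0.046],[0,0,0,-0.024,0.039,0,0.046],[0,0,0.94,0,0,0,0.046],[0,0,0.94,0,0,0,0.046],[0,0,0.94,0,0,0,0.046],[0,0,0.94,0,0,0,0.046],[0,0,0.94,0,0,0,0.046],[0,0,0.9,0,0,0,0.046]]]'
python3 -m handwheel '[[[0,0,0,0,0,0,0.046],[0,0,0,0,0,0,0.046]]]'
cat > rule.py <<'E'
from h import *
s=r.sense();im=cams.capture("wrist");cv2.imwrite("pics/w8.png",im[:,:,::-1]);C=cam("wrist",s)
g=im.min(2).astype(np.uint8);m=(g>120).astype(np.uint8);m[225:]=0
n,l,st,ce=cv2.connectedComponentsWithStats(m)
for i in np.argsort(-st[1:,4])[:4]+1:
    v,u=np.nonzero(l==i);P=unproj(C,np.c_[u,v].astype(float),.004,1.0)[:,:2]*1000
    (c,sz,a)=cv2.minAreaRect(P.astype(np.float32));e=P-P.mean(0);w,V=np.linalg.eigh(e.T@e)
    print(st[i],"centre",np.round(c,1),"size",np.round(sz,1),"rect ang",round(a,2),"pca",np.round(np.degrees(np.arctan2(V[1,1],V[0,1])),2),"mean",P.mean(0).round(1))
E
python3 rule.py
```

```text
time_s: 20.65
tcp_pos: [0.4277, -0.262, 0.1659]
ee_rot: [[0.889, -0.458, 0.001], [-0.458, -0.889, 0.0], [0.001, -0.001, -1.0]]
wrist_force: [-0.0, -1.0, -0.5]
gripper_width: 0.524
gripper_force: 0.0
time_s: 20.85
tcp_pos: [0.4273, -0.2617, 0.1655]
ee_rot: [[0.891, -0.453, 0.0], [-0.453, -0.891, 0.0], [0.0, -0.001, -1.0]]
wrist_force: [-0.2, -0.0, -1.1]
gripper_width: 0.529
gripper_force: 0.0
[ 240    0   39  181 4990] centre [ 508.8 -303.2] size [ 38.9 187.9] rect ang 62.21 pca 152.66 mean [ 517.5 -308.1]
[   0   77  119  148 2982] centre [574.4 -36.5] size [124.1 168.6] rect ang 7.28 pca 128.17 mean [558.8 -74.5]
[  22  110   51   51 1135] centre [581.8 -68.8] size [54.1 27.4] rect ang 6.94 pca -172.81 mean [582.3 -68.8]
[  0 130  41  50 971] centre [580.5 -21.5] size [53.9 27. ] rect ang 7.08 pca -178.33 mean [579.4 -22.4]
```

Run:
```python
from h import *
delta([.514,-.306,.05],down(-117.5))
```

```text
t 20.9 shift [0.0975 0.0002 0.1154] turn [-0.006 -0.001  0.09 ]
```

```bash
python3 -m handwheel '[[[0,0,0.09,0.024,0,0,0.046],[0,0,0,0.025,0,0.025,0.046],[0,0,0,0.025,0,0.03,0.046],[0,0,0,0.0235,0,0.03,0.046],[0,0,0,0,0,0.02,0.046],[0,0,0,0,0,0.01,0.046],[0,0,0,0,0,0,0.046],[0,0,0,0,0,0,0.046]]]'
python3 - <<'E'
from h import *
delta([.514,-.306,.008],down(-117.5))
E
```

```text
time_s: 21.7
tcp_pos: [0.5135, -0.3065, 0.0511]
ee_rot: [[0.887, -0.463, 0.001], [-0.463, -0.887, -0.0], [0.001, -0.001, -1.0]]
wrist_force: [-0.1, -0.8, -0.0]
gripper_width: 0.533
gripper_force: 0.0
t 21.7 shift [ 0.0001 -0.0007  0.0431] turn [-0.005 -0.011 -0.008]
```

```bash
python3 -m handwheel '[[[0,0,0,0,0,0.012,0.035],[0,0,0,0,0,0.012,0.035],[0,0,0,0,0,0.012,0.035],[0,0,0,0,0,0.006,0.035],[0,0,0,0,0,0,0.035],[0,0,0,0,0,0,0.02],[0,0,0,0,0,0,0.005],[0,0,0,0,0,0,0.005],[0,0,0,0,0,0,0.005],[0,0,0,0,0,0,0.005]]]'
python3 - <<'E'
from h import *
delta([.514,-.306,.008],down(-117.5));print(r.sense()["wrist_force"])
E
```

```text
time_s: 22.7
tcp_pos: [0.5134, -0.3064, 0.0085]
ee_rot: [[0.886, -0.463, 0.001], [-0.463, -0.886, 0.0], [0.001, -0.001, -1.0]]
wrist_force: [0.3, 0.4, 1.5]
gripper_width: 0.138
gripper_force: 30.0
t 22.7 shift [ 0.0003 -0.0006  0.0005] turn [-0.007 -0.005 -0.016]
[0.279626   0.41863185 1.50793613]
```

```bash
python3 -m handwheel '[[[0,0,0,0,0,-0.01,0.005],[0,0,0,0,0,-0.025,0.005],[0,0,0,0,0,-0.035,0.005],[0,0,0,0,0,-0.035,0.005],[0,0,-0.8,0,0,0,0.005],[0,0,-0.8,0,0,0,0.005],[0,0,-0.8,0,0,0,0.005],[0,0,-0.8,0,0,0,0.005],[0,0,-0.8,0,0,0,0.005],[0,0,-0.8,0,0,0,0.005],[0,0,-0.8,0,0,0,0.005],[0,0,0,0,0,0,0.005]]]'
python3 - <<'E'
from h import *
a=np.radians(96.5);delta([.5603+.093*np.cos(a),-.0113+.093*np.sin(a),.10],down(-83.5))
E
```

```text
time_s: 23.9
tcp_pos: [0.5128, -0.3063, 0.1134]
ee_rot: [[0.995, 0.104, -0.0], [0.104, -0.995, 0.001], [-0.0, -0.001, -1.0]]
wrist_force: [0.2, 0.7, -1.9]
gripper_width: 0.138
gripper_force: 30.0
t 23.9 shift [ 0.0771 -0.3815  0.0137] turn [-0.008  0.    -0.086]
```

```bash
python3 -m handwheel '[[[0,0,-0.09,0,0,0,0.005],[0,0,0,0.0085,-0.042,0,0.005],[0,0,0,0.0085,-0.042,0,0.005],[0,0,0,0.0085,-0.042,0,0.005],[0,0,0,0.0085,-0.042,0,0.005],[0,0,0,0.0085,-0.042,0,0.005],[0,0,0,0.0085,-0.042,0,0.005],[0,0,0,0.0085,-0.042,0,0.005],[0,0,0,0.0085,-0.042,0,0.005],[0,0,0,0.0085,-0.042,0.01,0.005],[0,0,0,0,0,0,0.005],[0,0,0,0,0,0,0.005]]]'
python3 - <<'E'
from h import *
a=np.radians(96.5);delta([.5603+.093*np.cos(a),-.0113+.093*np.sin(a),.06],down(-83.5))
E
```

```text
time_s: 25.1
tcp_pos: [0.5457, 0.0788, 0.1031]
ee_rot: [[0.993, 0.115, -0.001], [0.115, -0.993, 0.0], [-0.001, -0.0, -1.0]]
wrist_force: [0.4, -0.4, -1.2]
gripper_width: 0.134
gripper_force: 30.0
t 25.1 shift [ 0.0043 -0.0018  0.0431] turn [-0.004  0.008  0.019]
```

```bash
python3 -m handwheel '[[[0,0,0.01,0.004,-0.0018,0.012,0.005],[0,0,0,0,0,0.015,0.005],[0,0,0,0,0,0.012,0.005],[0,0,0,0,0,0.004,0.005],[0,0,0,0,0,0.002,0.005],[0,0,0,0,0,0.001,0.005],[0,0,0,0,0,0.001,0.005],[0,0,0,0,0,0,0.005],[0,0,0,0,0,0,0.005]]]'
```

```text
time_s: 26.0
tcp_pos: [0.55, 0.0803, 0.0567]
ee_rot: [[0.994, 0.113, 0.001], [0.113, -0.994, 0.001], [0.001, -0.001, -1.0]]
wrist_force: [0.6, 1.2, -0.7]
gripper_width: 0.136
gripper_force: 30.0
```

```bash
python3 -m handwheel '[[[0,0,0,0,0,0.001,0.005],[0,0,0,0,0,0.001,0.005],[0,0,0,0,0,0,0.005],[0,0,0,0,0,0,0.005]]]'; python3 -m handwheel '[[[0,0,0,0,0,0.001,0.005],[0,0,0,0,0,0,0.005],[0,0,0,0,0,0,0.005]]]'
```

```text
time_s: 26.4
tcp_pos: [0.5499, 0.0802, 0.0545]
ee_rot: [[0.994, 0.113, 0.0], [0.113, -0.994, 0.001], [0.0, -0.001, -1.0]]
wrist_force: [-0.4, 1.3, 0.8]
gripper_width: 0.135
gripper_force: 30.0
time_s: 26.7
tcp_pos: [0.5499, 0.0802, 0.0544]
ee_rot: [[0.994, 0.113, 0.0], [0.113, -0.994, 0.001], [0.001, -0.001, -1.0]]
wrist_force: [-2.8, 0.0, 6.0]
gripper_width: 0.136
gripper_force: 30.0
```

```bash
python3 -m handwheel '[[[0,0,0,0,0.004,0,0.005],[0,0,0,0,0.008,0,0.005],[0,0,0,0,0.01,0,0.005],[0,0,0,0,0.01,0,0.005],[0,0,0,0,0.01,0,0.005],[0,0,0,0,0.01,0,0.005],[0,0,0,0,0.01,0,0.005]]]'
```

```text
time_s: 27.4
tcp_pos: [0.5584, 0.0185, 0.0545]
ee_rot: [[0.994, 0.113, 0.004], [0.113, -0.994, 0.002], [0.004, -0.001, -1.0]]
wrist_force: [-0.1, 2.6, 5.1]
gripper_width: 0.135
gripper_force: 30.0
```

Contact holds steady at about 5 N, so I'll keep sliding.

```bash
python3 -m handwheel '[[[0,0,0,0,0.01,0.0002,0.005],[0,0,0,0,0.01,0,0.005],[0,0,0,0,0.01,0,0.005],[0,0,0,0,0.01,0,0.005],[0,0,0,0,0.01,0,0.005],[0,0,0,0,0.01,0,0.005],[0,0,0,0,0.01,0,0.005]]]'
python3 - <<'E'
from h import *
a=np.radians(96.5);delta([.5603-.093*np.cos(a),-.0113-.093*np.sin(a),.0545],down(-83.5))
E
```

```text
time_s: 28.1
tcp_pos: [0.5663, -0.0511, 0.0545]
ee_rot: [[0.994, 0.113, 0.004], [0.113, -0.994, 0.001], [0.004, -0.001, -1.0]]
wrist_force: [0.3, 4.6, 6.8]
gripper_width: 0.13
gripper_force: 30.0
t 28.1 shift [-0.0015  0.0527 -0.0001] turn [-0.009 -0.037  0.001]
```

```bash
python3 -m handwheel '[[[0,0,0,0,0.01,0,0.005],[0,0,0,0,0.01,0,0.005],[0,0,0,0,0.01,0,0.005],[0,0,0,0,0.01,0,0.005],[0,0,0,0,0.008,0,0.005],[0,0,0,0,0.0045,0,0.005],[0,0,0,0,0,0,0.005],[0,0,0,0,0,0,0.005]]]'
python3 - <<'E'
from h import *
a=np.radians(96.5);delta([.5603-.093*np.cos(a),-.0113-.093*np.sin(a),.0545],down(-83.5))
E
```

```text
time_s: 28.9
tcp_pos: [0.5721, -0.1041, 0.0545]
ee_rot: [[0.994, 0.113, 0.003], [0.113, -0.994, -0.0], [0.003, 0.001, -1.0]]
wrist_force: [0.3, -0.6, 7.3]
gripper_width: 0.138
gripper_force: 30.0
t 28.9 shift [-0.0013 -0.0006 -0.0001] turn [ 0.005 -0.032  0.   ]
```

```bash
python3 -m handwheel '[[[0,0,0,0,0,-0.01,0.005],[0,0,0,0,0,-0.03,0.005],[0,0,0,0,0,-0.02,0.005],[0,0,0,-0.0138,0.032,0,0.005],[0,0,0,-0.0138,0.032,0,0.005],[0,0,0,-0.0138,0.032,0,0.005],[0,0,0,-0.0138,0.032,0,0.005],[0,0,0,-0.0138,0.032,0,0.005],[0,0,0,-0.0138,0.032,0,0.005],[0,0,0.8,0,0,0,0.005],[0,0,0.8,0,0,0,0.005],[0,0,0.8,0,0,0,0.005]]]'
python3 -m handwheel '[[[0,0,0.8,0,0,0,0.005],[0,0,0.8,0,0,0,0.005],[0,0,0.8,0,0,0,0.005],[0,0,0.8,0,0,0,0.005],[0,0,0,0,0,0,0.005],[0,0,0,0,0,0,0.005]]]'
python3 - <<'E'
from h import *
delta([.5134,-.3064,.0085],down(-117.5))
E
```

```text
time_s: 30.1
tcp_pos: [0.5088, -0.304, 0.1122]
ee_rot: [[0.99, -0.143, -0.002], [-0.143, -0.99, 0.002], [-0.002, -0.001, -1.0]]
wrist_force: [0.1, -0.1, -0.8]
gripper_width: 0.134
gripper_force: 30.0
time_s: 30.7
tcp_pos: [0.5094, -0.3035, 0.1125]
ee_rot: [[0.891, -0.455, -0.001], [-0.455, -0.891, 0.001], [-0.001, -0.001, -1.0]]
wrist_force: [0.1, 0.6, -1.3]
gripper_width: 0.134
gripper_force: 30.0
t 30.7 shift [0.005  0.0009 0.104 ] turn [-0.005  0.014  0.075]
```

```bash
python3 -m handwheel '[[[0,0.01,0.075,0.005,0.001,0.02,0.005],[0,0,0,0,0,0.03,0.005],[0,0,0,0,0,0.03,0.005],[0,0,0,0,0,0.012,0.005],[0,0,0,0,0,0.005,0.005],[0,0,0,0,0,0.003,0.005],[0,0,0,0,0,0,0.005],[0,0,0,0,0,0,0.005]]]'
```

```text
time_s: 31.5
tcp_pos: [0.5149, -0.3068, 0.0141]
ee_rot: [[0.887, -0.463, 0.003], [-0.463, -0.887, -0.001], [0.003, -0.001, -1.0]]
wrist_force: [-0.1, 0.2, -0.5]
gripper_width: 0.132
gripper_force: 30.0
```

```bash
python3 -m handwheel '[[[0,0,0,0,0,0.002,0.005],[0,0,0,0,0,0.0015,0.005],[0,0,0,0,0,0.001,0.005],[0,0,0,0,0,0.001,0.005],[0,0,0,0,0,0,0.005],[0,0,0,0,0,0,0.005]]]'
```

```text
time_s: 32.1
tcp_pos: [0.5141, -0.3065, 0.0085]
ee_rot: [[0.887, -0.462, 0.001], [-0.462, -0.887, -0.0], [0.001, -0.0, -1.0]]
wrist_force: [-1.8, 1.5, 5.6]
gripper_width: 0.134
gripper_force: 30.0
```

The rule is on the bench with 5.6 N of contact. I'll release it, rise, and check the drawer and rule by numbers.

```bash
python3 -m handwheel '[[[0,0,0,0,0,-0.0004,0.02],[0,0,0,0,0,0,0.035],[0,0,0,0,0,0,0.035],[0,0,0,0,0,0,0.035],[0,0,0,0,0,-0.015,0.035],[0,0,0,0,0,-0.04,0.035],[0,0,0,-0.03,0,-0.04,0.035],[0,0,0,-0.03,0,-0.04,0.035],[0,0,0,-0.035,0,-0.02,0.035],[0,0,0,0,0,0,0.035],[0,0,0,0,0,0,0.035]]]'
python3 rule.py
python3 - <<'E'
from h import *
C=cam("top");im=cams.capture("top");hsv=cv2.cvtColor(im,cv2.COLOR_RGB2HSV)
a=np.radians(96.5);x=np.array([np.sin(a),-np.cos(a)]);y=np.array([np.cos(a),np.sin(a)])
for n,lo,hi in(("green",45,75),("orange",7,16),("blue",105,125),("red",0,5),("yellow",23,34)):
    m=cv2.inRange(hsv,(lo,150,60),(hi,255,255));m[:150]=0;m[215:]=0;m[:,:205]=0;m[:,315:]=0
    v,u=np.nonzero(m)
    if not len(u):print(n,0);continue
    P=unproj(C,np.c_[u,v].astype(float),.042,1.)[:,:2]-[.5603,-.0113];print(n,len(u),"drawer x",np.percentile(P@x,[3,97]).round(3),"y",np.percentile(P@y,[3,97]).round(3))
E
```

```text
time_s: 33.2
tcp_pos: [0.4298, -0.2625, 0.1635]
ee_rot: [[0.887, -0.463, 0.003], [-0.463, -0.887, -0.0], [0.003, -0.001, -1.0]]
wrist_force: [-0.4, -0.4, -0.3]
gripper_width: 0.403
gripper_force: 0.0
[ 239    0   39  183 5063] centre [ 509.8 -304.9] size [ 38.9 188.8] rect ang 62.39 pca 152.71 mean [ 518.5 -309.8]
[   0   83  119  142 2536] centre [574.7 -39.2] size [124.1 162.8] rect ang 7.36 pca 132.13 mean [556.7 -73.3]
[  22  115   51   52 1133] centre [581.6 -68.4] size [54.1 27.4] rect ang 7.15 pca -173.0 mean [582.2 -68.4]
[  0 136  41  49 968] centre [580.4 -21.1] size [53.8 27. ] rect ang 7.13 pca -178.09 mean [579.3 -22.1]
green 207 drawer x [-0.043  0.038] y [0.071 0.103]
orange 200 drawer x [-0.044  0.039] y [0.026 0.057]
blue 238 drawer x [-0.041  0.042] y [-0.015  0.017]
red 261 drawer x [-0.042  0.042] y [-0.059 -0.026]
yellow 106 drawer x [-0.019  0.04 ] y [-0.09  -0.067]
```

The rule is back where it lay. Every box fills its own bay with the same footprint, and the rule slid the whole length without catching.

```bash
python3 -c "
from station import r
print(r.finish_job())"
```

```text
the job is handed in; nothing more can be done
None
```

Orange is filed on top of white in bay 2 and blue in bay 3, the rule slid from front to back along the rims without catching and is back on the bench, and the job was handed in at about 33 s (no verdict was returned).

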